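# Dial the custody-box padlock open, take it off the hasp and present it

### The arm

A 6-joint arm with a two-finger parallel gripper is mounted at the origin on a cart in front of the work surface, level with it; the furniture and walls round the work are solid. World frame = base frame: x ahead of the robot, y to its left, z up, the work surface at z = 0. Lengths are in m, angles in rad, forces in N, time in s.
With the tool pointing down it reaches from about 0.325 to 0.85 m from the base axis. Payload 15.5 kg.
Tool frame: the origin (TCP) lies midway between the tips of the shut fingers; the grasp point (between the pads) lies 19 mm behind it (grip_point_offset is the distance from the TCP to the grasp point, in m); x points along the fingers, z is the direction in which the jaws open and shut, and the axes are right-handed (so a half turn about x gives the same grasp; the last joint's range is limited). The gripper opens to 91 mm and grips with 3 to 60 N. Pads are 32 mm wide; open, the fingers measure 118 mm over their backs; the gripper's body (76 mm by 178 mm) begins 60 mm behind the grasp point.
Start: joints at [-1.363, 0.494, 1.345, -0, 1.302, -0.096], TCP at [0.186, -0.597, 0.214] pointing down, gripper open.
Joint ranges: [-2.91, 2.91], [-0.82, 2.16], [0.22, 2.67], [-1.22, 4.37], [0.12, 2.79], [-3.08, 3.08]. Speed limits (rad/s): [1.89, 1.89, 2.57, 3.01, 3.01, 3.01].

### API

Orientations are given as a unit quaternion [w, x, y, z].
In Python, from bench import state, grab_frame, job_done, find_in, grip_point_offset gives the robot as it stands. The module is installed in compiled form; this text tells all that it offers.
- The arm moves only by the shell command python3 -m creep 'ROWS' [FORCE]. ROWS is a JSON object of lists of equal length, an entry for each row: "grip": the opening, from 0 (shut) to 1 (fully open); "offset": the shift along the tool's x, y, z in m, a list of three; "rot": the turn, a rotation vector about the tool's x, y, z in degrees, a list of three. In form: {"grip": [grip, ...], "offset": [[dx, dy, dz], ...], "rot": [[ax, ay, az], ...]}. A call has 1 to 8 rows; each row shifts and turns the commanded pose from where the row before left it, along the tool's axes as they then stand; what a row does not reach is not made up. A row lasts 1/12 s, in which the tool goes at most 41.7 mm and 7.16 degrees, less where a joint would pass 70% of its speed; a pose out of reach is approached as far as the arm can. A call with a gripper value outside its range is refused whole. The fingers move at their own pace and stop on an object; FORCE is the grip in N (left out, the last holds). Time passes only in rows, so rows that do not move let the fingers close. It gives the time, the measured TCP pose, the force and the opening at its end, in the units of the state.
- state(): the state, without advancing time (a new reading comes with each control period).
- grab_frame(name): name is "scene" or "top"; returns a dict with "image" (384x512x3 uint8, red, green, blue), "mtx" (3x3 intrinsics, pixels), "k1" (the pictures are not rectified: a ray, as slopes to the right and down, at radius r is drawn at 1 + k1 r^2 times it, then the intrinsics apply), "R" (3x3) and "t" (3): a world point X has camera coordinates R X + t. Camera axes: x right, y down, z forward; pixel columns grow to the right and rows downward; lengths in m; the calibration is good to about 2 mm. A picture is of the moment at which its call begins. There is no depth.
- job_done(): hands the job in, once; it reports no verdict.
Trained networks look in a picture, given as the dict that the camera call returned (one of the last four; its "shot" number tells which), for a name from the list of things; names that differ only in an ending like _2 or _b are one class to them, and where a whole thing is asked for, a point or a joint stands for the part that bears it (a point fixed in the world has none). Each returns a list of dicts, best first, with "conf" (0 to 1); they miss things now and then, are a little off and sometimes report something else, mostly with a low value. They report only what shows in the picture. A call takes as long as a camera call.
- find_in(query, picture): "bbox" ([left, top, width, height] in pixels, round what is visible of it).
The state is a dict: "time": time; "joint_pos": joint angles; "dq": joint speeds; "joint_torque": joint torques, N m; "eef_pos": TCP position; "tcp_rot": TCP orientation; "contact_force": force on the tool from outside, world axes, zero at the start; "ft_torque": the same for the moment, N m; "opening": finger opening in m.
Only numpy, scipy, OpenCV 4.12 (cv2) and the standard library are available. Lean on these libraries where they do the work, as an engineer would, in place of code of your own. Each camera call takes 0.05 s, during which the arm holds its last target. There are 200 camera calls.

### The job

Take the combination padlock off the grey custody box: turn its dial clockwise until the pointer stands at tick 2, then back anticlockwise to tick 11 (the twelve ticks count clockwise like a clock's hours from the long tick at the shackle). Pull the lock against the staple so that the shackle slides fully open, unhook the lock from the staple and finish holding it up still over the middle of the red log book, at least 15 cm above it, shackle open and dial upward, for the custody witness to see; do not put it down or let go. Leave the specimen cup, the timer and the marker pen where they stand.

Things in the scene. Friction and masses are not known exactly. Their poses are not given: they have to be found in the camera images.
- padlock: round steel dial padlock lying flat, dial up: body 56 mm across, 25 mm thick, base chamfered to 47 mm, 0.4 kg. Origin: centre of its underside, below the dial axis; z up, x towards the shackle (on the box: about the box's -x). Grip its flanks from above, except at the shackle. The staple leg in the U starts 30 to 35 mm from the dial axis along x; the lock can twist some 10 degrees about it
- lock_body (a point): centre of the lock's body, on the dial axis, 12.5 mm above its underside
- dial_knob (a point): on the dial axis, 35 mm above the lock's underside. The knob is a black fluted cylinder 30 mm across, 26 to 43 mm above the underside, with a 39 mm flange, 3 mm high, at its foot; grip it from above at any yaw
- dial_pointer (a point): outer end of the white pointer line on the knob, 15 mm from the dial axis, 43 mm above the lock's underside
- dial (a joint): rad: 0 with the pointer at the long tick (lock's +x), growing clockwise from above; endless, clicks and stays every 0.5236 (one tick), 0.04 N m. Starts at tick 9 to 1 (-1.6 to 0.55); tick 2 is 1.047, tick 11 is -0.524. Clockwise it carries a hidden wheel, which stays where that turn ended: stop at tick 2 and come straight back, each within 0.12. If 2 was passed, go on a whole turn to 2 again
- shackle (a joint): how far the shackle is out of the lock, m: 0 shut, 0.023 fully open; 3 N to pull, stays where left; moves under 4 mm unless the combination is set. Fully open, its free end stands 14 mm clear of the body along the lock's x: the 5 mm staple leg passes through that gap as the lock moves towards its own -y
- shackle_crown (a point): middle of the bend of the U shackle (8 mm round bar, legs at the lock's y = -13 mm (captive) and +13 mm (free end), 11 mm above its underside); on the lock's x axis, 44 mm from the dial axis shut, 67 mm open; inside of the bend 4 mm nearer
- strongbox: grey steel custody box, 260 (x) x 300 (y) x 90 mm, fixed; origin at the centre of its underside, front faces -x. On its top a 2 mm thick, 50 mm wide hasp leaf runs from x = -127 mm to its hinge barrel at x = +51 mm (9 mm high); the lock lies on it, dial axis at about x = -40, y = 0 mm, and can slide along it to x = 0
- staple (a point): middle of the staple leg in the shackle's U: box x = -72.5, y = 0 mm, 13 mm above the box top. The staple is a bridge of 10 mm wide bar from box x = -70 (this leg, 5 mm thick) to -120 mm (other leg), 24 mm high over the box top, clear inside 40 mm long, 20 mm high; the shackle's bend runs through it sideways and can move along it
- log_book: red ring-bound log book lying shut on the worktop left of the box, 208 (x) x 146 (y) x 11 mm, fixed; origin at the middle of its underside
- specimen_cup: bystander: specimen cup with lid, 64 mm across, 84 mm high; origin at the centre of its underside
- timer: bystander: white bench timer, 54 x 58 x 71 mm; origin under it
- marker_pen: bystander: marker pen lying on the worktop, 135 mm long, 17 mm thick; origin under it

How it is judged:
On the way, in this order (a step that is already met when the one before it is completed fails the run):
1. the dial stands at tick 2, the lock still shut ((value of joint dial between 0.8972 and 1.1972 rad or value of joint dial between 7.1804 and 7.4804 rad) and value of joint shackle below 0.004 m), for 0.2 s.
2. the dial is back at tick 11 ((value of joint dial between -0.6936 and -0.3536 rad or value of joint dial between 5.5896 and 5.9296 rad)), for 0.2 s.
3. the shackle is pulled open while the lock is still at the hasp (value of joint shackle above 0.018 m and distance between padlock and staple below 0.12 m), for 0.1 s.
At the end, for the whole second after the job is handed in: the fingers hold the padlock (over 2 N) still (under 3 cm/s), underside over 12 cm above the worktop, within 9 cm of the log book's middle in plan, dial up within 20 degrees, shackle at least 16 mm out, touching neither box nor book; cup, timer and pen within 3 cm of their places (value of joint shackle above 0.016 m and height (world z) of padlock above 0.12 m and horizontal distance between padlock and log_book below 0.09 m and angle between padlock's own z axis and vertical below 0.35 rad and contact force between padlock and the fingers above 2 N and contact force between padlock and strongbox below 0.05 N and contact force between padlock and log_book below 0.05 N and linear speed of padlock below 0.03 m/s and distance of each of specimen_cup, marker_pen, timer from where it was at the start of the episode below 0.03 m); the arm keeps its last pose, push and grip.
It fails at once if the specimen cup is knocked away (moved more than 3 cm) (distance of specimen_cup from where it was at the start of the episode above 0.03 m).
It fails at once if the marker pen is knocked away (moved more than 3 cm) (distance of marker_pen from where it was at the start of the episode above 0.03 m).
It fails at once if the timer is knocked away (moved more than 3 cm) (distance of timer from where it was at the start of the episode above 0.03 m).
It also fails if it takes over 66 s, if anything falls off the work surface, if the arm or the gripper's body presses on something with over 40 N, if the wrist force passes 120 N, or if a joint passes its speed limit or range.

## Working session

There is one attempt and no reset: what is moved stays moved. The work goes in short steps, Python scripts to look and compute and a shell command to move; the robot and the scene stay as the last step left them, time stands still between calls to the robot, and variables do not carry over. Pictures are saved under pics/ and viewed, about 8 in all and at most 12, crops included, and the job is handed in when it is done.

```bash
mkdir -p pics
cat > h.py <<'E'
import numpy as np, cv2
from bench import *
def ray(f,uv):
    K=np.array(f["mtx"]);R=np.array(f["R"]);t=np.array(f["t"])
    p=np.array([(uv[0]-K[0,2])/K[0,0],(uv[1]-K[1,2])/K[1,1]]);q=p.copy()
    for _ in range(20): q=p/(1+f["k1"]*(q@q))
    return -R.T@t, R.T@np.array([q[0],q[1],1])
def at_z(f,uv,z):
    o,d=ray(f,uv); return o+d*(z-o[2])/d[2]
def proj(f,X):
    c=np.array(f["R"])@np.array(X)+np.array(f["t"]); q=c[:2]/c[2]; q=q*(1+f["k1"]*(q@q)); K=np.array(f["mtx"])
    return np.array([K[0,0]*q[0]+K[0,2],K[1,1]*q[1]+K[1,2]])
def save(f,name,crop=None,s=1):
    im=np.array(f["image"])[:,:,::-1]
    if crop is not None: l,t,w,h=crop; im=im[t:t+h,l:l+w]
    cv2.imwrite(name,cv2.resize(im,None,fx=s,fy=s,interpolation=cv2.INTER_CUBIC))
E
python3 - <<'E'
from h import *
np.set_printoptions(precision=4,suppress=True)
s=state();print(s["eef_pos"],s["tcp_rot"],s["opening"],grip_point_offset)
F={n:grab_frame(n) for n in("scene","top")}
for n,f in F.items():
    print(n,-np.array(f["R"]).T@f["t"],f["mtx"][0][0])
    for q in("padlock","dial_knob","dial_pointer","shackle_crown","strongbox","staple","log_book","specimen_cup","timer","marker_pen"):
        r=find_in(q,f)[:1]
        for d in r:
            l,t,w,h=d["bbox"];z={"padlock":.105,"dial_knob":.13,"strongbox":.09}.get(q,.01)
            print(q,np.round(d["bbox"],1),round(d["conf"],2),at_z(f,(l+w/2,t+h/2),z))
a=np.vstack([np.array(F["scene"]["image"])])
save(F["top"],"pics/top.png",None,1.5);save(F["scene"],"pics/scene.png",None,1.5)
E
```

```text
[ 0.1863 -0.5962  0.2133] [ 0.5694  0.4191  0.57   -0.4186] 0.09123634833975203 0.0188
scene [-0.06    0.935   0.6677] 365.79007460204537
padlock [300.7 163.3  13.8  22.3] 0.66 [ 0.4475 -0.2917  0.105 ]
dial_knob [269.3 182.8  11.4   7.8] 0.41 [ 0.4805 -0.0842  0.13  ]
strongbox [212.3 172.4 104.6  67.2] 0.7 [ 0.4791 -0.0079  0.09  ]
staple [210.8 171.4 104.4  67.8] 0.69 [ 0.562  -0.1405  0.01  ]
log_book [162.2 257.7  89.1  60.2] 0.96 [0.4585 0.346  0.01  ]
specimen_cup [299.1 166.5  15.   19. ] 0.73 [ 0.53   -0.4803  0.01  ]
timer [269.7 164.4  14.8  14.5] 0.68 [ 0.6706 -0.4625  0.01  ]
marker_pen [134.1 252.6  43.9  23.8] 0.59 [0.6533 0.3394 0.01  ]
top [ 0.4829 -0.0326  1.3705] 401.3564044440889
padlock [263.3 203.5  16.1  28.2] 0.49 [ 0.4807 -0.0886  0.105 ]
dial_knob [263.1 204.4  16.7  14.7] 0.63 [ 0.4988 -0.0881  0.13  ]
strongbox [223.7 156.4  99.1  87.7] 0.68 [ 0.5358 -0.0964  0.09  ]
staple [220.5 159.6 101.7  87.7] 0.81 [ 0.5284 -0.0937  0.01  ]
log_book [119.9 191.2  46.7  68.2] 0.62 [0.4615 0.342  0.01  ]
specimen_cup [355.3 203.1  18.9  20.3] 0.8 [ 0.4893 -0.4114  0.01  ]
timer [352.3 163.7  15.7  20. ] 0.72 [ 0.6249 -0.4005  0.01  ]
marker_pen [128.9 158.7  34.8  17.4] 0.58 [0.6589 0.3319 0.01  ]
```

Run:
```python
from h import *
f=grab_frame("top"); im=np.array(f["image"])[:,:,::-1]
a=cv2.resize(im[145:255,210:330],(600,550),interpolation=cv2.INTER_CUBIC)
cv2.imwrite("pics/c1.png",a)
g=grab_frame("scene"); save(g,"pics/c2.png",(130,130,200,140),4)
```

```text
(no output)
```

View pics/top.png

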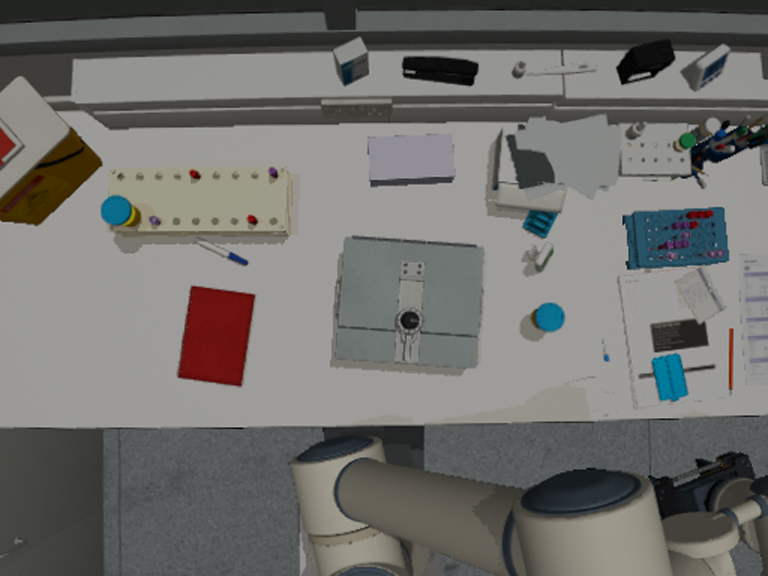

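View pics/c1.png

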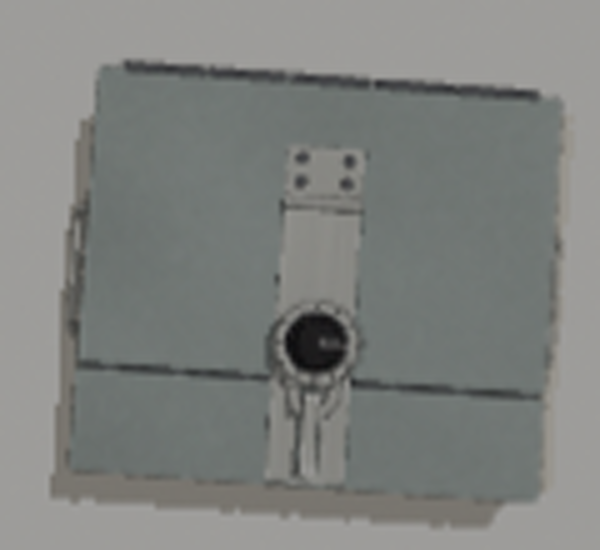

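View pics/c2.png

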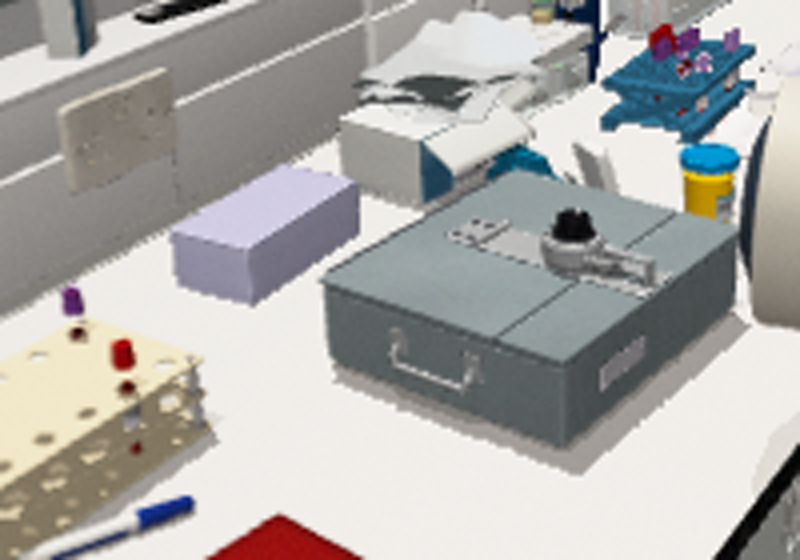

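Top view: the pointer points right (crop (340,343) from knob centre (315,341)), i.e. about tick 9. The shackle points image-down towards the robot, the red book is on the left, and cup and timer are on the right.

Run:
```python
from h import *
from scipy.spatial.transform import Rotation as Rn
np.set_printoptions(precision=4,suppress=True)
f=grab_frame("top");g=grab_frame("scene")
c=lambda x,y:((x+.5)/5-.5+210,(y+.5)/5-.5+145)
P=[at_z(f,c(*p),.09)[:2] for p in((100,65),(563,98),(540,500),(68,472))]
# model corners in box frame (front=-x): TL=(+.13,+.15)
M=np.array([(.13,.15),(.13,-.15),(-.13,-.15),(-.13,.15)]);P=np.array(P)
m=P.mean(0);yaw=np.angle(np.sum((P-m)@[1,1j]*np.conj(M@[1,1j])))
print("box",m,np.degrees(yaw)); Rb=np.array([[np.cos(yaw),-np.sin(yaw)],[np.sin(yaw),np.cos(yaw)]])
print("resid",P-(m+M@Rb.T))
im=np.array(f["image"]).astype(int).sum(2)
sub=im[203:222,264:284]; ys,xs=np.where(sub<150); u=np.array([xs.mean()+264,ys.mean()+203]); 
k=at_z(f,u,.132)[:2];print("knob top px",u,len(xs),k,"in box",Rb.T@(k-m))
b=find_in("dial_knob",g)[0]["bbox"];print("scene knob bbox ",b,"proj",proj(g,[*k,.127]))
s=m+Rb@[-.0725,0];print("staple",s, "lock dir deg",np.degrees(np.arctan2(*(s-k)[::-1])))
R=Rn.from_quat(np.roll(state()["tcp_rot"],-1)).as_matrix();print(R)
d=R.T@(np.array([*k,.20])-state()["eef_pos"]);print("tool delta",d)
print("angle of R z",np.degrees(np.arctan2(R[1,2],R[0,2])))
cup=find_in("specimen_cup",f)[0]["bbox"];print(at_z(f,(cup[0]+cup[2]/2,cup[1]+cup[3]/2),.084))
```

```text
box [ 0.5332 -0.0963] -4.8713040072413225
resid [[ 0.0001 -0.0009]
 [-0.0007  0.0001]
 [ 0.0015  0.0001]
 [-0.0008  0.0007]]
knob top px [272.4545 213.1313] 99 [ 0.4944 -0.091 ] in box [-0.039   0.0019]
scene knob bbox  [268.8, 182.8, 8.6, 7.2] proj [272.4107 185.9465]
staple [ 0.4609 -0.0901] lock dir deg 178.43994302299308
[[-0.      0.9545  0.2982]
 [ 0.      0.2982 -0.9545]
 [-1.      0.     -0.    ]]
tool delta [ 0.0139  0.4448 -0.3907]
angle of R z -72.65061327313764
[ 0.4899 -0.3902  0.084 ]
```

```bash
python3 -m creep '{"grip":[1,1,1,1,1,1,1,1],"offset":[[0,0.028,-0.0245],[0,0.028,-0.0245],[0,0.028,-0.0245],[0,0.028,-0.0245],[0,0.028,-0.0245],[0,0.028,-0.0245],[0,0.028,-0.0245],[0,0.028,-0.0245]],"rot":[[0,0,0],[0,0,0],[0,0,0],[0,0,0],[0,0,0],[0,0,0],[0,0,0],[0,0,0]]}'
python3 -m creep '{"grip":[1,1,1,1,1,1,1,1],"offset":[[0,0.027,-0.0245],[0,0.027,-0.0245],[0,0.027,-0.0245],[0,0.027,-0.0245],[0,0.027,-0.0245],[0,0.027,-0.0245],[0,0.027,-0.0245],[0,0,0]],"rot":[[0,0,0],[0,0,0],[0,0,0],[0,0,0],[0,0,0],[0,0,0],[0,0,0],[0,0,0]]}'
python3 -m creep '{"grip":[1,1,1,1,1,1,1,1],"offset":[[0,0,0],[0,0,0],[0,0,0],[0,0,0],[0,0,0],[0,0,0],[0,0,0],[0,0,0]],"rot":[[-7,0,0],[-7,0,0],[-7,0,0],[-7,0,0],[-7,0,0],[-7,0,0],[-7,0,0],[-7,0,0]]}'
python3 -m creep '{"grip":[1,1,1,1],"offset":[[0,0,0],[0,0,0],[0,0,0],[0,0,0]],"rot":[[-7,0,0],[-7,0,0],[-3,0,0],[0,0,0]]}'
cat >> h.py <<'E'
from scipy.spatial.transform import Rotation as Rn
def to(x,y,z):
    s=state();R=Rn.from_quat(np.roll(s["tcp_rot"],-1)).as_matrix()
    print("t",s["time"],"pos",np.round(s["eef_pos"],4),"F",np.round(s["contact_force"],1),"open",round(s["opening"],4),"q6",np.round(np.degrees(s["joint_pos"][5]),1),"zang",np.round(np.degrees(np.arctan2(R[1,2],R[0,2])),2),"tilt",np.round(R[2],3))
    print("tool delta",np.round(R.T@(np.array([x,y,z])-s["eef_pos"]),4))
E
python3 -c "
from h import *
to(.4944,-.091,.123)"
```

```text
time: 2.07
eef_pos: [0.3423, -0.3411, 0.2141]
tcp_rot: [0.57, 0.419, 0.569, -0.419]
contact_force: [0.6, 0.4, 0.3]
opening: 0.0915
time: 2.73
eef_pos: [0.4734, -0.118, 0.2141]
tcp_rot: [0.571, 0.418, 0.57, -0.417]
contact_force: [-1.5, -0.9, -0.0]
opening: 0.0912
time: 3.4
eef_pos: [0.471, -0.1227, 0.214]
tcp_rot: [0.7, 0.1, 0.7, -0.1]
contact_force: [0.5, 0.2, -0.3]
opening: 0.0913
time: 3.73
eef_pos: [0.471, -0.1227, 0.214]
tcp_rot: [0.707, -0.003, 0.707, 0.003]
contact_force: [0.2, 0.0, 0.3]
opening: 0.0909
t 3.7333 pos [ 0.471  -0.1227  0.214 ] F [0.2 0.  0.3] open 0.0909 q6 -22.1 zang 0.51 tilt [-1. -0.  0.]
tool delta [0.091  0.0315 0.0237]
```

```bash
python3 -m creep '{"grip":[1,1,1,1,1,1,1,1],"offset":[[0.01,0.0315,0.0237],[0.02,0,0],[0.02,0,0],[0.02,0,0],[0.012,0,0],[0.009,0,0],[0,0,0],[0,0,0]],"rot":[[0,0,0],[0,0,0],[0,0,0],[0,0,0],[0,0,0],[0,0,0],[0,0,0],[0,0,0]]}'
python3 - <<'E'
from h import *
to(.4944,-.091,.123)
g=grab_frame("scene"); save(g,"pics/d1.png",(220,130,100,75),8)
E
```

```text
time: 4.4
eef_pos: [0.4946, -0.0911, 0.123]
tcp_rot: [0.707, -0.002, 0.707, 0.002]
contact_force: [0.1, -1.0, 0.8]
opening: 0.0912
t 4.4 pos [ 0.4946 -0.0911  0.123 ] F [ 0.1 -1.   0.8] open 0.0912 q6 -17.5 zang 0.28 tilt [-1.  0. -0.]
tool delta [ 0.      0.0001 -0.0002]
```

View pics/d1.png

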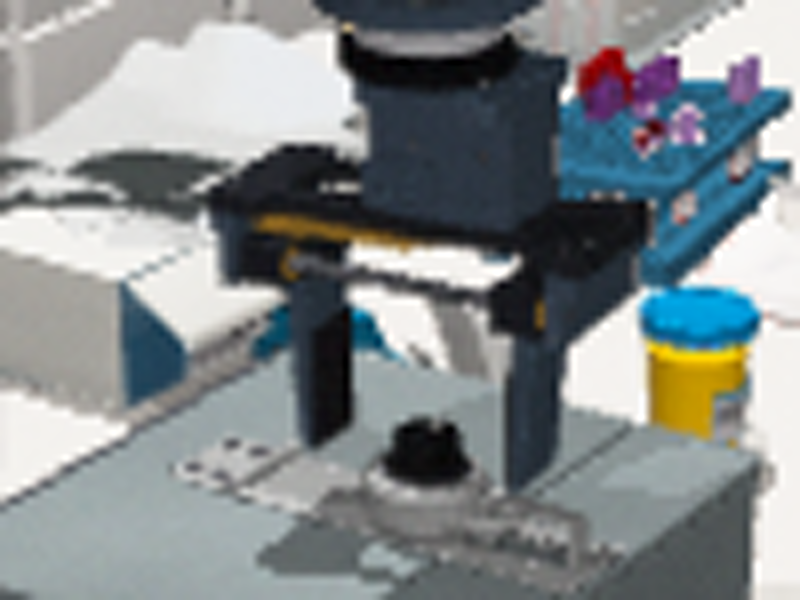

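The fingers straddle the knob (crop (430,455)). Closing on it.

```bash
python3 -m creep '{"grip":[0.2,0.2,0.2,0.2,0.2,0.2,0.2,0.2],"offset":[[0,0,0],[0,0,0],[0,0,0],[0,0,0],[0,0,0],[0,0,0],[0,0,0],[0,0,0]],"rot":[[0,0,0],[0,0,0],[0,0,0],[0,0,0],[0,0,0],[0,0,0],[0,0,0],[0,0,0]]}' 20
```

```text
time: 5.12
eef_pos: [0.4945, -0.091, 0.1229]
tcp_rot: [0.707, -0.002, 0.707, 0.002]
contact_force: [-0.2, -0.3, -0.9]
opening: 0.0409
```

```bash
python3 -m creep '{"grip":[0.2,0.2,0.2,0.2,0.2,0.2],"offset":[[0,0,0],[0,0,0],[0,0,0],[0,0,0],[0,0,0],[0,0,0]],"rot":[[0,0,0],[0,0,0],[0,0,0],[0,0,0],[0,0,0],[0,0,0]]}' 20
```

```text
time: 5.62
eef_pos: [0.4946, -0.091, 0.123]
tcp_rot: [0.707, -0.002, 0.707, 0.002]
contact_force: [1.3, 0.3, 0.7]
opening: 0.0293
```

```bash
for i in 1 2; do python3 -m creep '{"grip":[0.2,0.2,0.2,0.2,0.2,0.2,0.2,0.2],"offset":[[0,0,0],[0,0,0],[0,0,0],[0,0,0],[0,0,0],[0,0,0],[0,0,0],[0,0,0]],"rot":[[7,0,0],[7,0,0],[7,0,0],[7,0,0],[7,0,0],[7,0,0],[7,0,0],[7,0,0]]}' 20; done
python3 -m creep '{"grip":[0.2,0.2,0.2,0.2,0.2,0.2,0.2],"offset":[[0,0,0],[0,0,0],[0,0,0],[0,0,0],[0,0,0],[0,0,0],[0,0,0]],"rot":[[7,0,0],[7,0,0],[7,0,0],[7,0,0],[7,0,0],[0,0,0],[0,0,0]]}' 20
python3 - <<'E'
from h import *
to(.4944,-.091,.123)
g=grab_frame("top"); save(g,"pics/d2.png",(252,195,40,50),12)
E
```

```text
time: 6.28
eef_pos: [0.4948, -0.0913, 0.123]
tcp_rot: [0.625, 0.332, 0.624, -0.332]
contact_force: [1.5, -3.2, -2.0]
opening: 0.0291
time: 6.95
eef_pos: [0.4946, -0.0914, 0.123]
tcp_rot: [-0.396, -0.586, -0.395, 0.586]
contact_force: [0.3, -5.1, 1.3]
opening: 0.0291
time: 7.53
eef_pos: [0.4946, -0.091, 0.123]
tcp_rot: [0.204, 0.677, 0.204, -0.677]
contact_force: [0.8, 0.4, 0.8]
opening: 0.0291
t 7.5333 pos [ 0.4946 -0.091   0.123 ] F [0.8 0.4 0.8] open 0.0291 q6 129.2 zang -146.46 tilt [-1.  0. -0.]
tool delta [-0.     -0.0002  0.0002]
```

View pics/d2.png

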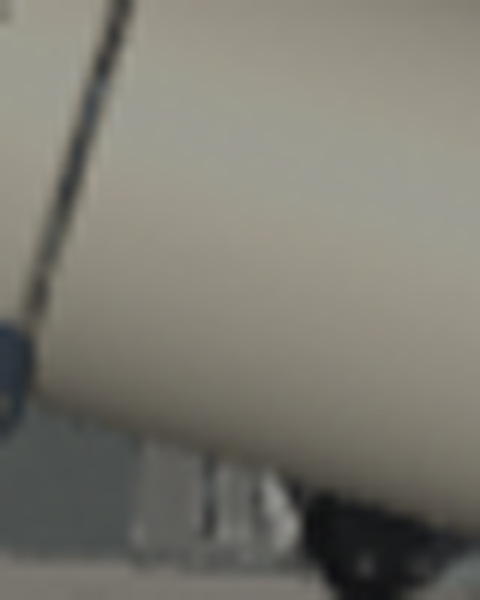

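```bash
python3 -m creep '{"grip":[0.6,0.6,0.6,0.6,0.6,0.6],"offset":[[0,0,0],[0,0,0],[0,0,0],[0,0,0],[-0.02,0,0],[-0.03,0,0]],"rot":[[0,0,0],[0,0,0],[0,0,0],[0,0,0],[0,0,0],[0,0,0]]}' 20
python3 -c "
from h import *
s=state();to(s['eef_pos'][0],.13,s['eef_pos'][2]+.02)"
```

```text
time: 8.08
eef_pos: [0.4928, -0.0905, 0.1715]
tcp_rot: [-0.202, -0.676, -0.204, 0.679]
contact_force: [0.1, -0.2, -0.8]
opening: 0.0549
t 8.0833 pos [ 0.4928 -0.0905  0.1715] F [ 0.1 -0.2 -0.8] open 0.0549 q6 129.4 zang -146.61 tilt [-1.    -0.004  0.003]
tool delta [-0.0197 -0.1842 -0.1212]
```

```bash
python3 -m creep '{"grip":[0.6,0.6,0.6,0.6,0.6,0.6,0.6,0.6],"offset":[[-0.02,-0.026,-0.017],[0,-0.026,-0.017],[0,-0.026,-0.017],[0,-0.026,-0.017],[0,-0.026,-0.017],[0,-0.026,-0.017],[0,-0.026,-0.017],[0,0,0]],"rot":[[0,0,0],[0,0,0],[0,0,0],[0,0,0],[0,0,0],[0,0,0],[0,0,0],[0,0,0]]}' 20
python3 - <<'E'
from h import *
to(.4944,-.091,.143)
g=grab_frame("top"); save(g,"pics/d3.png",(252,195,40,50),12)
E
```

```text
time: 8.75
eef_pos: [0.4935, 0.1308, 0.1929]
tcp_rot: [0.204, 0.677, 0.204, -0.677]
contact_force: [0.6, 0.2, -0.2]
opening: 0.055
t 8.75 pos [0.4935 0.1308 0.1929] F [ 0.6  0.2 -0.2] open 0.055 q6 154.5 zang -146.45 tilt [-1.    -0.001 -0.001]
tool delta [0.0496 0.1854 0.1218]
```

View pics/d3.png

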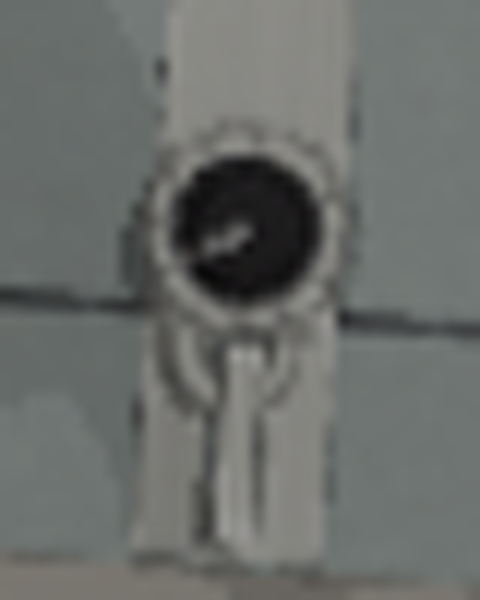

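The picture shows the pointer end at (200,255) from knob centre (246,230). That is about 61° clockwise of image-down, so the dial is at tick 2 with the lock still shut. Going back to turn 90° anticlockwise.

```bash
python3 -m creep '{"grip":[0.7,0.7,0.7,0.7,0.7,0.7,0.7,0.7],"offset":[[0,0.0265,0.0174],[0,0.0265,0.0174],[0,0.0265,0.0174],[0,0.0265,0.0174],[0,0.0265,0.0174],[0,0.0265,0.0174],[0,0.0264,0.0174],[0,0,0]],"rot":[[0,0,0],[0,0,0],[0,0,0],[0,0,0],[0,0,0],[0,0,0],[0,0,0],[0,0,0]]}' 20
python3 -c "
from h import *
to(.4944,-.091,.123)"
```

```text
time: 9.47
eef_pos: [0.494, -0.1007, 0.193]
tcp_rot: [0.202, 0.678, 0.201, -0.678]
contact_force: [-0.1, -0.1, -0.1]
opening: 0.0638
t 9.4667 pos [ 0.494  -0.1007  0.193 ] F [-0.1 -0.1 -0.1] open 0.0638 q6 128.6 zang -146.83 tilt [-1.     0.002  0.   ]
tool delta [ 0.07   -0.008  -0.0057]
```

```bash
python3 -m creep '{"grip":[0.7,0.7],"offset":[[0.02,-0.008,-0.0057],[0,0,0]],"rot":[[0,0,0],[0,0,0]]}' 20
python3 -c "
from h import *
to(.4944,-.091,.123)"
```

```text
time: 9.63
eef_pos: [0.4927, -0.0855, 0.1708]
tcp_rot: [-0.202, -0.676, -0.203, 0.679]
contact_force: [-1.1, 0.4, -1.4]
opening: 0.0638
t 9.6333 pos [ 0.4927 -0.0855  0.1708] F [-1.1  0.4 -1.4] open 0.0638 q6 130.0 zang -146.73 tilt [-1.    -0.003  0.002]
tool delta [0.0478 0.0057 0.0015]
```

```bash
python3 -m creep '{"grip":[0.7,0.7,0.7],"offset":[[0.01,0.005,0.0025],[0,0,0],[0,0,0]],"rot":[[0,0,0],[0,0,0],[0,0,0]]}' 20
python3 -c "
from h import *
to(.4944,-.091,.123)"
```

```text
time: 9.88
eef_pos: [0.4949, -0.0915, 0.1628]
tcp_rot: [-0.203, -0.677, -0.203, 0.678]
contact_force: [0.1, 0.4, 0.4]
opening: 0.0639
t 9.8833 pos [ 0.4949 -0.0915  0.1628] F [0.1 0.4 0.4] open 0.0639 q6 129.4 zang -146.64 tilt [-1.    -0.     0.001]
tool delta [ 0.0398 -0.0006  0.0002]
```

```bash
python3 -m creep '{"grip":[0.7,0.7,0.7,0.2,0.2,0.2,0.2,0.2],"offset":[[0.018,0,0],[0.015,0,0],[0.007,0,0],[0,0,0],[0,0,0],[0,0,0],[0,0,0],[0,0,0]],"rot":[[0,0,0],[0,0,0],[0,0,0],[0,0,0],[0,0,0],[0,0,0],[0,0,0],[0,0,0]]}' 20
python3 -m creep '{"grip":[0.2,0.2,0.2,0.2,0.2],"offset":[[0,0,0],[0,0,0],[0,0,0],[0,0,0],[0,0,0]],"rot":[[0,0,0],[0,0,0],[0,0,0],[0,0,0],[0,0,0]]}' 20
python3 -c "
from h import *
to(.4944,-.091,.123)"
```

```text
time: 10.55
eef_pos: [0.4954, -0.0912, 0.1236]
tcp_rot: [0.203, 0.678, 0.203, -0.677]
contact_force: [0.2, -0.6, 0.2]
opening: 0.0336
time: 10.97
eef_pos: [0.4953, -0.0913, 0.1234]
tcp_rot: [0.203, 0.678, 0.203, -0.677]
contact_force: [-1.1, -0.5, 7.0]
opening: 0.0297
t 10.9667 pos [ 0.4953 -0.0913  0.1234] F [-1.1 -0.5  7. ] open 0.0297 q6 129.4 zang -146.65 tilt [-1.     0.001 -0.   ]
tool delta [ 0.0004 -0.0007  0.0006]
```

```bash
python3 -m creep '{"grip":[0.2,0.2,0.2,0.2,0.2,0.2,0.2,0.2],"offset":[[0,0,0],[0,0,0],[0,0,0],[0,0,0],[0,0,0],[0,0,0],[0,0,0],[0,0,0]],"rot":[[-7,0,0],[-7,0,0],[-7,0,0],[-7,0,0],[-7,0,0],[-7,0,0],[-7,0,0],[-7,0,0]]}' 20
python3 -m creep '{"grip":[0.2,0.2,0.2,0.2,0.2,0.2,0.2],"offset":[[0,0,0],[0,0,0],[0,0,0],[0,0,0],[0,0,0],[0,0,0],[0,0,0]],"rot":[[-7,0,0],[-7,0,0],[-7,0,0],[-7,0,0],[-4,0,0],[0,0,0],[0,0,0]]}' 20
python3 -c "
from h import *
to(.4944,-.091,.123)"
python3 -m creep '{"grip":[0.7,0.7,0.7,0.7,0.7,0.7,0.7,0.7],"offset":[[0,0,0],[0,0,0],[0,0,0],[0,0,0],[-0.02,0,0],[-0.03,0,0],[-0.02,0,0],[0,0,0]],"rot":[[0,0,0],[0,0,0],[0,0,0],[0,0,0],[0,0,0],[0,0,0],[0,0,0],[0,0,0]]}' 20
python3 -c "
from h import *
s=state();to(s['eef_pos'][0],.13,s['eef_pos'][2])"
```

```text
time: 11.63
eef_pos: [0.4957, -0.0906, 0.1234]
tcp_rot: [0.499, 0.502, 0.498, -0.501]
contact_force: [1.2, 5.9, 6.3]
opening: 0.0296
time: 12.22
eef_pos: [0.4953, -0.0908, 0.1234]
tcp_rot: [0.617, 0.346, 0.616, -0.346]
contact_force: [0.3, 3.5, 7.3]
opening: 0.0293
t 12.2167 pos [ 0.4953 -0.0908  0.1234] F [0.3 3.5 7.3] open 0.0293 q6 41.4 zang -58.61 tilt [-1.     0.001  0.   ]
tool delta [ 0.0004 -0.0009 -0.0003]
time: 12.88
eef_pos: [0.4969, -0.0917, 0.1965]
tcp_rot: [0.618, 0.347, 0.615, -0.346]
contact_force: [0.4, -0.5, 1.9]
opening: 0.0639
t 12.8833 pos [ 0.4969 -0.0917  0.1965] F [ 0.4 -0.5  1.9] open 0.0639 q6 41.4 zang -58.65 tilt [-1.     0.004  0.004]
tool delta [-0.0004  0.1153 -0.1893]
```

```bash
python3 -m creep '{"grip":[0.95,0.95,0.95,0.95,0.95,0.95,0.95,0.95],"offset":[[0,0.0165,-0.027],[0,0.0165,-0.027],[0,0.0165,-0.027],[0,0.0165,-0.027],[0,0.0165,-0.027],[0,0.0165,-0.027],[0,0.0165,-0.027],[0,0,0]],"rot":[[0,0,0],[0,0,0],[0,0,0],[0,0,0],[0,0,0],[0,0,0],[0,0,0],[0,0,0]]}' 20
python3 -m creep '{"grip":[0.95,0.95,0.95,0.95,0.95,0.95],"offset":[[0,0,0],[0,0,0],[0,0,0],[0,0,0],[0,0,0],[0,0,0]],"rot":[[7,0,0],[7,0,0],[7,0,0],[7,0,0],[7,0,0],[1.3,0,0]]}' 20
python3 - <<'E'
from h import *
to(.4944,-.091,.2)
g=grab_frame("top"); save(g,"pics/d4.png",(252,195,40,50),12)
E
```

```text
time: 13.55
eef_pos: [0.495, 0.1347, 0.1925]
tcp_rot: [0.617, 0.346, 0.617, -0.345]
contact_force: [0.0, -0.5, 0.1]
opening: 0.0865
time: 14.05
eef_pos: [0.4952, 0.1301, 0.1924]
tcp_rot: [-0.476, -0.523, -0.476, 0.523]
contact_force: [-1.0, 1.2, 1.4]
opening: 0.0863
t 14.05 pos [0.4952 0.1301 0.1924] F [-1.   1.2  1.4] open 0.0863 q6 103.4 zang -95.33 tilt [-1.    -0.001  0.   ]
tool delta [-0.0075  0.0197  0.2203]
```

View pics/d4.png

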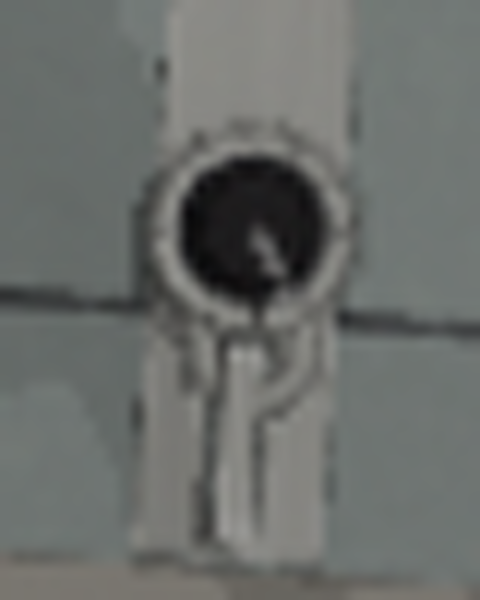

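The pointer end is at (283,280) from centre (254,228), and the lock has twisted about 7° anticlockwise (crown near (258,400)). The dial is at tick 11. Now the flank grip.

```bash
python3 -m creep '{"grip":[0.95,0.95,0.95,0.95,0.95,0.95,0.95,0.95],"offset":[[0,0.0028,0.0314],[0,0.0028,0.0314],[0,0.0028,0.0314],[0,0.0028,0.0314],[0,0.0028,0.0314],[0,0.0028,0.0314],[0,0.0028,0.0314],[0,0,0]],"rot":[[0,0,0],[0,0,0],[0,0,0],[0,0,0],[0,0,0],[0,0,0],[0,0,0],[0,0,0]]}' 30
python3 -m creep '{"grip":[0.95,0.95],"offset":[[0,0,0],[0,0,0]],"rot":[[0,0,0],[0,0,0]]}' 30
python3 -c "
from h import *
to(.4940,-.0915,.096)"
```

```text
time: 14.77
eef_pos: [0.4961, -0.095, 0.1928]
tcp_rot: [-0.479, -0.521, -0.478, 0.521]
contact_force: [-0.1, 1.2, 0.3]
opening: 0.0867
time: 14.93
eef_pos: [0.4957, -0.0901, 0.1927]
tcp_rot: [-0.478, -0.521, -0.479, 0.521]
contact_force: [0.3, 0.1, 1.2]
opening: 0.0866
t 14.9333 pos [ 0.4957 -0.0901  0.1927] F [0.3 0.1 1.2] open 0.0866 q6 77.7 zang -94.85 tilt [-1. -0. -0.]
tool delta [ 0.0967 -0.0015  0.0015]
```

```bash
python3 -m creep '{"grip":[0.95,0.95,0.95,0.95,0.95,0.95,0.5,0.5],"offset":[[0.02,-0.0015,0.0015],[0.025,0,0],[0.02,0,0],[0.015,0,0],[0.01,0,0],[0.0065,0,0],[0,0,0],[0,0,0]],"rot":[[0,0,0],[0,0,0],[0,0,0],[0,0,0],[0,0,0],[0,0,0],[0,0,0],[0,0,0]]}' 30
python3 -m creep '{"grip":[0.5,0.5,0.5,0.5,0.5,0.5],"offset":[[0,0,0],[0,0,0],[0,0,0],[0,0,0],[0,0,0],[0,0,0]],"rot":[[0,0,0],[0,0,0],[0,0,0],[0,0,0],[0,0,0],[0,0,0]]}' 30
python3 -c "
from h import *
to(.4940,-.0915,.096)"
```

```text
time: 15.6
eef_pos: [0.4944, -0.091, 0.0966]
tcp_rot: [-0.478, -0.521, -0.478, 0.521]
contact_force: [0.4, 0.4, -0.2]
opening: 0.0761
time: 16.1
eef_pos: [0.4947, -0.0917, 0.097]
tcp_rot: [0.478, 0.521, 0.478, -0.521]
contact_force: [-0.0, 1.3, 6.6]
opening: 0.0553
t 16.1 pos [ 0.4947 -0.0917  0.097 ] F [-0.   1.3  6.6] open 0.0553 q6 77.6 zang -94.96 tilt [-1.     0.001  0.   ]
tool delta [ 0.001  -0.0007 -0.0002]
```

```bash
python3 -m creep '{"grip":[0.5,0.5,0.5,0.5,0.5,0.5],"offset":[[0,0,0],[0,0,0],[0,0,0],[0,0.003,-0.0003],[0,0.003,-0.0003],[0,0,0]],"rot":[[3,0,0],[3,0,0],[0,0,0],[0,0,0],[0,0,0],[0,0,0]]}' 40
python3 -m creep '{"grip":[0.5,0.5,0.5,0.5,0.5,0.5],"offset":[[0,0.003,-0.0003],[0,0.003,-0.0003],[0,0.003,-0.0003],[0,0,0],[0,0,0],[0,0,0]],"rot":[[0,0,0],[0,0,0],[0,0,0],[0,0,0],[0,0,0],[0,0,0]]}' 40
python3 -c "
from h import *
to(.4940,-.0915,.096)"
```

```text
time: 16.6
eef_pos: [0.499, -0.092, 0.0969]
tcp_rot: [-0.449, -0.545, -0.451, 0.546]
contact_force: [-10.5, 0.8, 18.8]
opening: 0.0548
time: 17.1
eef_pos: [0.5074, -0.0927, 0.0969]
tcp_rot: [-0.449, -0.545, -0.451, 0.546]
contact_force: [-14.1, 1.2, 20.4]
opening: 0.0549
t 17.1 pos [ 0.5074 -0.0927  0.0969] F [-14.1   1.2  20.4] open 0.0549 q6 84.0 zang -100.94 tilt [-1.    -0.003  0.   ]
tool delta [ 0.0009 -0.0133  0.0014]
```

```bash
python3 -m creep '{"grip":[0.5,0.5,0.5,0.5,0.5,0.5,0.5],"offset":[[-0.0007,0.003,-0.0003],[0,0.003,-0.0003],[0,0.003,-0.0003],[0,0.003,-0.0003],[0,0.0015,-0.0001],[0,0,0],[0,0,0]],"rot":[[0,0,0],[0,0,0],[0,0,0],[0,0,0],[0,0,0],[0,0,0],[0,0,0]]}' 40
python3 -c "
from h import *
to(.4940,-.0915,.096)"
```

```text
time: 17.68
eef_pos: [0.5223, -0.0942, 0.097]
tcp_rot: [-0.45, -0.545, -0.45, 0.546]
contact_force: [-6.0, 0.5, 3.2]
opening: 0.0551
t 17.6833 pos [ 0.5223 -0.0942  0.097 ] F [-6.   0.5  3.2] open 0.0551 q6 84.3 zang -100.94 tilt [-1.    -0.001  0.   ]
tool delta [ 0.0011 -0.0283  0.0027]
```

```bash
python3 -m creep '{"grip":[0.5,0.5,0.5,0.5],"offset":[[0,0.0015,-0.0001],[0,0.001,-0.0001],[0,0,0],[0,0,0]],"rot":[[0,0,0],[0,0,0],[0,0,0],[0,0,0]]}' 40
python3 -c "
from h import *
to(.4940,-.0915,.096)"
```

```text
time: 18.02
eef_pos: [0.5225, -0.0942, 0.097]
tcp_rot: [-0.449, -0.544, -0.452, 0.547]
contact_force: [-20.0, -0.2, 15.2]
opening: 0.0552
t 18.0167 pos [ 0.5225 -0.0942  0.097 ] F [-20.   -0.2  15.2] open 0.0552 q6 84.3 zang -100.93 tilt [-1.    -0.005  0.   ]
tool delta [ 0.0011 -0.0285  0.0028]
```

Hard stop reached (20 N) after a 27.8 mm pull, so the shackle is fully open. Sliding back so the staple leg faces the gap.

```bash
python3 -m creep '{"grip":[0.5,0.5,0.5,0.5,0.5,0.5,0.5,0.5],"offset":[[-0.001,-0.003,0.0003],[-0.001,-0.005,0.0005],[0,-0.005,0.0005],[0,-0.005,0.0005],[0,-0.005,0.0005],[0,-0.0035,0.0004],[0,0,0],[0,0,0]],"rot":[[0,0,0],[0,0,0],[0,0,0],[0,0,0],[0,0,0],[0,0,0],[0,0,0],[0,0,0]]}' 40
python3 - <<'E'
from h import *
to(.4971,-.092,.0985)
g=grab_frame("scene"); save(g,"pics/d5.png",(235,150,75,56),10)
E
```

```text
time: 18.68
eef_pos: [0.4988, -0.0922, 0.0992]
tcp_rot: [0.45, 0.545, 0.45, -0.545]
contact_force: [0.2, -0.1, -4.2]
opening: 0.0551
t 18.6833 pos [ 0.4988 -0.0922  0.0992] F [ 0.2 -0.1 -4.2] open 0.0551 q6 83.7 zang -100.96 tilt [-1.  0.  0.]
tool delta [ 0.0007 -0.0017  0.0001]
```

View pics/d5.png

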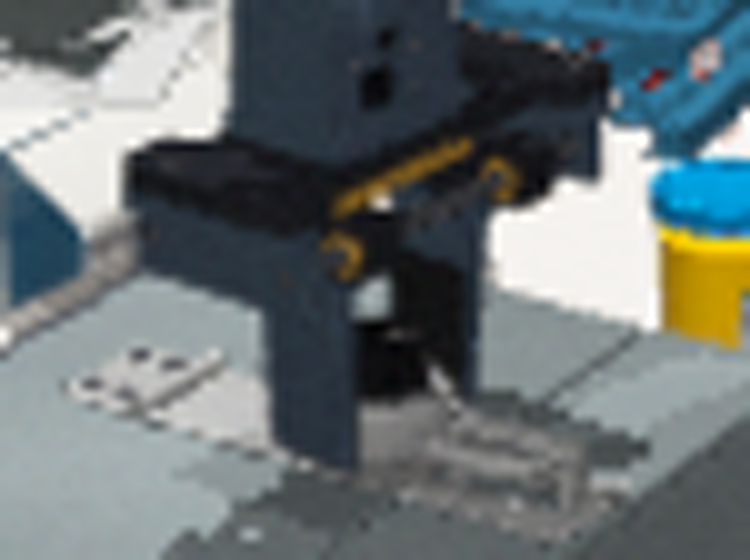

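```bash
python3 -m creep '{"grip":[0.5,0.5,0.5,0.5,0.5,0.5,0.5,0.5],"offset":[[0.0007,-0.0017,0],[0,0,0],[0,-0.0003,-0.003],[0,-0.0003,-0.003],[0,-0.0003,-0.003],[0,-0.0003,-0.003],[0,0,0],[0,0,0]],"rot":[[0,0,0],[0,0,0],[0,0,0],[0,0,0],[0,0,0],[0,0,0],[0,0,0],[0,0,0]]}' 40
python3 -c "
from h import *
to(.4971,-.092,.0985)"
```

```text
time: 19.4
eef_pos: [0.4983, -0.0796, 0.0984]
tcp_rot: [0.45, 0.545, 0.45, -0.545]
contact_force: [-0.3, -0.1, -4.1]
opening: 0.0551
t 19.4 pos [ 0.4983 -0.0796  0.0984] F [-0.3 -0.1 -4.1] open 0.0551 q6 85.1 zang -100.92 tilt [-1.  0.  0.]
tool delta [-0.0001  0.0012  0.0124]
```

No contact so far, so the leg is passing through the gap. Continuing.

```bash
python3 -m creep '{"grip":[0.5,0.5,0.5,0.5,0.5,0.5,0.5,0.5],"offset":[[0,-0.0004,-0.004],[0,-0.0004,-0.004],[0,-0.0004,-0.004],[0,-0.0004,-0.004],[0,-0.0004,-0.004],[0,-0.0006,-0.006],[0,-0.0006,-0.006],[0,0,0]],"rot":[[0,0,0],[0,0,0],[0,0,0],[0,0,0],[0,0,0],[0,0,0],[0,0,0],[0,0,0]]}' 40
python3 -c "
from h import *
to(.4971,-.092,.0985)"
```

```text
time: 20.07
eef_pos: [0.5011, -0.0467, 0.0984]
tcp_rot: [0.45, 0.545, 0.45, -0.545]
contact_force: [-0.6, -0.3, -3.9]
opening: 0.0553
t 20.0667 pos [ 0.5011 -0.0467  0.0984] F [-0.6 -0.3 -3.9] open 0.0553 q6 88.8 zang -100.91 tilt [-1. -0. -0.]
tool delta [-0.0001  0.0046  0.0452]
```

```bash
python3 -m creep '{"grip":[0.5,0.5,0.5,0.5,0.5,0.5,0.5,0.5],"offset":[[-0.01,0,0],[-0.02,0,0],[-0.025,0,0],[-0.025,0,0],[-0.025,0,0],[-0.015,0,0],[0,0,0],[0,0,0]],"rot":[[0,0,0],[0,0,0],[0,0,0],[0,0,0],[0,0,0],[0,0,0],[0,0,0],[0,0,0]]}' 40
python3 -c "
from h import *
to(.460,.344,.225)"
```

```text
time: 20.73
eef_pos: [0.5013, -0.0479, 0.2185]
tcp_rot: [0.45, 0.546, 0.45, -0.545]
contact_force: [-0.6, 0.2, -6.1]
opening: 0.0553
t 20.7333 pos [ 0.5013 -0.0479  0.2185] F [-0.6  0.2 -6.1] open 0.0553 q6 88.7 zang -100.95 tilt [-1.     0.001  0.   ]
tool delta [-0.0067 -0.1149 -0.3769]
```

```bash
python3 -m creep '{"grip":[0.5,0.5,0.5,0.5,0.5,0.5,0.5,0.5],"offset":[[-0.004,-0.004,-0.013],[-0.003,-0.007,-0.022],[0,-0.008,-0.027],[0,-0.008,-0.027],[0,-0.008,-0.027],[0,-0.008,-0.027],[0,-0.008,-0.027],[0,-0.008,-0.027]],"rot":[[0,0,0],[0,0,0],[0,0,0],[0,0,0],[0,0,0],[0,0,0],[0,0,0],[0,0,0]]}' 40
python3 -m creep '{"grip":[0.5,0.5,0.5,0.5,0.5,0.5,0.5,0.5],"offset":[[0,-0.008,-0.027],[0,-0.008,-0.027],[0,-0.008,-0.027],[0,-0.008,-0.027],[0,-0.008,-0.025],[0,-0.007,-0.02],[0,-0.005,-0.015],[0,-0.002,-0.006]],"rot":[[0,0,0],[0,0,0],[0,0,0],[0,0,0],[0,0,0],[0,0,0],[0,0,0],[0,0,0]]}' 40
python3 -m creep '{"grip":[0.5,0.5,0.5,0.5,0.5,0.5],"offset":[[0,0,0],[0,0,0],[0,0,0],[0,0,0],[0,0,0],[0,0,0]],"rot":[[0,0,0],[0,0,0],[0,0,0],[0,0,0],[0,0,0],[0,0,0]]}' 40
python3 - <<'E'
from h import *
to(.460,.344,.225)
g=grab_frame("scene");p=proj(g,[.44,.344,.235]).astype(int);print(p)
save(g,"pics/e.png",(max(p[0]-65,0),max(p[1]-50,0),130,100),6)
for q in("padlock","specimen_cup","timer","marker_pen"):print(q,find_in(q,g)[:1])
E
```

```text
time: 21.4
eef_pos: [0.4795, 0.158, 0.2236]
tcp_rot: [-0.45, -0.545, -0.45, 0.546]
contact_force: [-0.2, -0.2, -4.3]
opening: 0.0553
time: 22.07
eef_pos: [0.4595, 0.3395, 0.2233]
tcp_rot: [-0.45, -0.544, -0.451, 0.546]
contact_force: [-0.2, -0.1, -5.2]
opening: 0.0553
time: 22.57
eef_pos: [0.4609, 0.3373, 0.2255]
tcp_rot: [0.45, 0.546, 0.45, -0.546]
contact_force: [0.6, -0.9, -4.3]
opening: 0.0551
t 22.5667 pos [0.4609 0.3373 0.2255] F [ 0.6 -0.9 -4.3] open 0.0551 q6 131.2 zang -101.0 tilt [-1.  0. -0.]
tool delta [ 0.0005 -0.0021 -0.0064]
[206 216]
padlock [{'bbox': [196.3, 200.1, 31.0, 27.7], 'conf': 0.59}]
specimen_cup [{'bbox': [300.0, 167.1, 13.6, 19.7], 'conf': 0.74}]
timer [{'bbox': [265.6, 164.2, 19.7, 13.5], 'conf': 0.45}]
marker_pen [{'bbox': [134.1, 253.3, 43.2, 18.1], 'conf': 0.74}]
```

View pics/e.png

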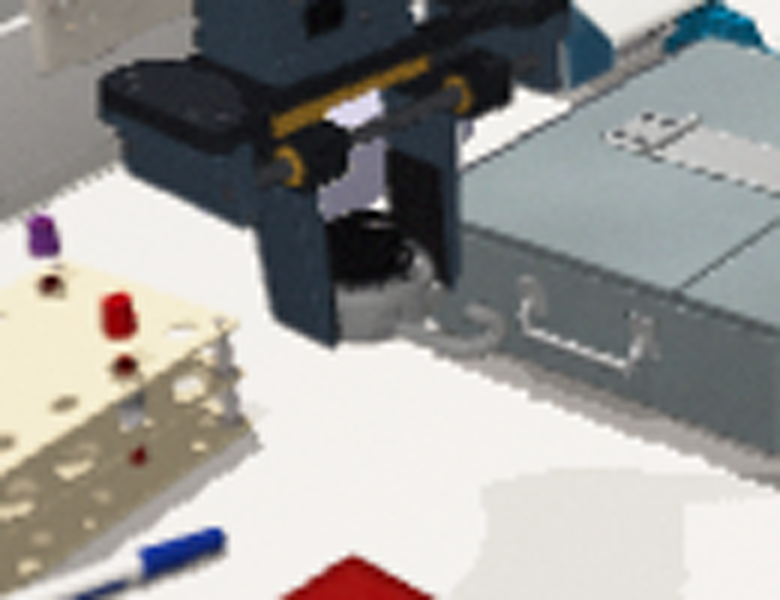

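The picture shows the lock held level between the fingers (crop (370,290)). The dial is up and the open shackle hook stands well out at (460,330). Cup, timer and pen are detected where they were. Handing in.

```bash
python3 -c "
from bench import *
print(job_done(), state()['contact_force'], state()['opening'])"
```

```text
the job is handed in; nothing more can be done
the job is handed in; nothing more can be done
```

The padlock is off the box and held over the red log book with its shackle open and dial up. I handed the job in at about 22.6 s of the 66 s allowed; no verdict was reported.

- **Dial:** I turned it about 147° clockwise from tick 9 and the top picture showed the pointer at tick 2. I then turned it 88° anticlockwise and the next picture showed tick 11. The lock had twisted about 7° by then.
- **Shackle:** I gripped the lock's flanks and pulled it about 28 mm, until a 20 N hard stop showed the shackle was fully out. I slid the lock back about 24–25 mm, moved it sideways off the staple without any contact, lifted it and carried it to the book.
- **Last checks before hand-in:**
  - The tool was at (0.461, 0.337), about 7 mm from the book's measured middle.
  - I estimate the lock's underside at about 0.22 m.
  - The tool was vertical, the fingers 55 mm apart on the lock, and the measured load about 4 N, matching the lock's weight.
  - The picture showed the shackle open and the dial up. Cup and pen were found within a pixel or two of their first places. The timer's box differed by about 5 pixels at one edge with low confidence (0.45), though the arm never went near it.
- **Not confirmed:** My print of state after the hand-in returned only the handed-in notice, so the final second is not separately confirmed.

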